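# Clamp the rod bundle with the ratchet handle

### The arm

A 7-joint arm with a two-finger parallel gripper is mounted at the origin on the work surface. World frame = base frame: x ahead of the robot, y to its left, z up, the work surface at z = 0. Lengths are in m, angles in degrees, forces in N, time in s.
With the tool pointing down it reaches from about 0.35 to 0.9 m from the base axis. Payload 19.9 kg.
Tool frame: the origin (TCP) lies midway between the tips of the shut fingers; the grasp point (between the pads) lies 19 mm behind it; z points along the fingers, y is the direction in which the jaws open and shut (so a half turn about z gives the same grasp; the last joint's range is limited). The gripper opens to 85 mm and grips with 20 to 120 N. Pads are 22 mm wide; open, the fingers measure 114 mm over their backs; the gripper's body (76 mm by 85 mm) begins 54 mm behind the grasp point. The pads swing forward as they close: fully open they stand 13 mm farther back than shut.
Start: joints at [69.528, 23.915, -0.59, 92.452, 0.269, 63.638, -3.037], TCP at [0.194, -0.594, 0.231] pointing down, gripper open.
Joint ranges: [-161.28, 161.28], [-22.2, 115.67], [-73.04, 71.86], [3.21, 147.25], [-68.34, 248.33], [10.77, 114.83], [-161.83, 161.83]. Speed limits (degrees/s): [108.29, 108.29, 136.94, 136.94, 172.46, 172.46, 172.46].

### API

Orientations are given as [roll, pitch, yaw] about the fixed x, y, z axes, in that order (R = Rz(yaw) Ry(pitch) Rx(roll)).
In Python, from station import env gives the robot as it stands. The module is installed in compiled form; this text tells all that it offers.
- The arm moves only by the tool servo_tool, never from a script. Its argument "increments" is a list of rows, each a list of 3 entries, a list of its own where there are three numbers: the opening, from 0 (shut) to 1 (fully open), then the shift along the tool's x, y, z in cm, then the turn about the tool's z in degrees. A call has 1 to 8 rows; each row is the pose to reach, as a shift and turn from the pose commanded when the call began, along the tool's axes at that moment; what a row does not reach only later rows make up. A row lasts 1/12 s, in which the tool goes at most 41.7 mm and 7.16 degrees, less where a joint would pass 70% of its speed; a pose out of reach is approached as far as the arm can. A call with a gripper value outside its range is refused whole. The fingers move at their own pace and stop on an object; "force" is the grip in N (left out, the last holds). Time passes only in rows, so rows that repeat a pose let the fingers close. It gives the time, the measured TCP pose, the force and the opening at its end, in the units of the state.
- env.sense(): the state, without advancing time (a new reading comes with each control period).
- env.snapshot(name): name is "scene" or "top" or "wrist"; returns the picture (420x560x3 uint8, red, green, blue); there is no depth.
- env.calibration(name): a dict with "camera_matrix" (3x3 intrinsics, pixels), "xyz" and "attitude" of the camera in the world; the wrist camera has in their place "hand_eye" (4x4, takes a point from camera to tool coordinates, whose origin is the TCP and whose axes are the flange's). Camera axes: x right, y up, looking along -z (the intrinsics and any distortion apply to the point x, -y, -z); pixel columns grow to the right and rows downward; lengths in m; the calibration is good to about 2 mm. A picture is of the moment at which its call begins: read the wrist's pose just before it. calibration takes no time and is no camera call.
- env.finish_job(): hands the job in, once; it reports no verdict.
The state is a dict: "t": time; "joint_positions": joint angles; "qvel": joint speeds; "joint_torque": joint torques, N m; "eef_pos": TCP position; "eef_rot": TCP orientation; "contact_force": force on the tool from outside, world axes, zero at the start; "ft_torque": the same for the moment, N m; "width": finger opening in m.
Only numpy, scipy, OpenCV 4.12 (cv2) and the standard library are available. Lean on these libraries where they do the work, as an engineer would, in place of code of your own. Each camera call takes 0.05 s, during which the arm holds its last target. There are 200 camera calls.

### The job

Clamp the bundle of dark glass rods in the bench clamp: first flip the ratchet's direction tab fully over to tightening, then swing the handle back and forth until the jaw holds the bundle firmly against the fence. The rods are glass, so feel for the rise in effort and stop soon after it; work the jaw only through the handle, keep off the rods, leave the other things where they are, and let go at the end.

Things in the scene. Friction and masses are not known exactly. Their poses are not given: they have to be found in the camera images.
- clamp: grey bench clamp fixed to the table, base plate 275 x 230 x 12 mm. Origin on the vertical spindle axis at table height; z up; +x runs from the spindle to jaw, rods and fence (steel angle across the far side of the rods; its face 129 to 143 mm from the axis, differing and not measured). The handle is on the -x side; the pear-shaped ratchet head (radius 42 mm, top 80 mm up) turns with it.
- handle (a joint): swing of the handle about the spindle, rad, counter-clockwise from above positive, stops at -0.6 and 0.6; at 0 it points along the clamp's -x. A flat bar 22 mm wide (top 72 mm up) with an upright round black knob at its end, 24 mm diameter, 150 mm from the axis. With the tab on tightening a + swing drives the jaw on, 12 mm per rad; a - swing only clicks back (1 to 2 N at the knob).
- knob_top (a point): centre of the top of the handle's knob; the knob stands from 72 to 122 mm above the table. Teeth are 0.45 rad apart: up to that much of a driving stroke is lost before it bites. While moving, driving takes about 4.5 N at the knob with the jaw free, and once the rods bear on the fence 1.2 N more for each mm of jaw travel. Held still, friction takes part: about 2.3 N free, 4.5 N at 35 N of squeeze.
- selector (a joint): direction tab on the ratchet head, rad relative to the handle, counter-clockwise from above positive: -0.45 fully loosening (as found), +0.45 fully tightening. An upright dark steel plate 8 mm thick, 86 to 110 mm above the table, on a pivot on the handle's line 52 mm from the spindle, pointing back over the spindle. Takes about 2 N at its free end and stays where left.
- tab_tip (a point): free end of the direction tab, on its top edge, 50 mm from its pivot, 110 mm above the table. Seen from the knob, looking along the handle to the spindle, tightening is with this end pushed over to the left (as far as it goes, 0.45 rad from the handle's line).
- jaw (a joint): travel of the jaw towards the fence, m: 0 fully back (as found), at most 0.045. At 0 the face of its pad is 75 mm from the spindle axis. The spindle's friction holds it where it is left, up to about 45 N of squeeze.
- jaw_pad: the jaw's upright rubber pad, 120 mm wide, 42 mm high, on stiff springs (15 N per mm). Origin on the spindle axis with the jaw fully back, axes as the clamp's. Aim for 25 to 60 N on the rods: 1.7 to 4 mm of jaw travel after they meet the fence, or 6.5 to 9 N of slow push at the knob. Above 90 N (about 11.5 N at the knob) the rods crack.
- bundle: seven dark glass rods, a bundle 42 mm wide (across the jaw direction), 38 mm high, 200 mm long along its y, with two card bands, loose on the base plate between jaw and fence; origin at the centre of its underside. Its mass varies. The jaw pushes it along to the fence (2 to 5 N).
- jar: bystander: glass jar, 60 mm diameter, 85 mm high, beside the clamp; origin at its underside
- collar: bystander: steel ring, 36 mm diameter, 12 mm high, on the base plate beside the ratchet block
- wrench: bystander: open spanner lying on the table beside the clamp
- tag_block: bystander: small wooden block 70 x 28 x 14 mm on the table
- driver: bystander: screwdriver lying on the table
Mind the look-alikes: they are no part of the job. What is shaped like the bundle but red or yellow is not meant.

How it is judged (in metres and radians):
On the way, in this order (a step that is already met when the one before it is completed fails the run):
1. the direction tab is flipped over to tightening while the jaw is still back (value of joint selector above 0.33 rad and value of joint jaw below 0.008 m), for 0.2 s.
2. the jaw squeezes the bundle against the fence with at least 25 N (contact force between jaw_pad and bundle above 25 N), for 0.2 s.
At the end, for the whole second after the job is handed in: the jaw still squeezes the bundle with more than 22 N, the bundle lies flat and still, and the direction tab is still on the tightening side (over 0.25 rad) (contact force between jaw_pad and bundle above 22 N and value of joint selector above 0.25 rad and linear speed of bundle below 0.02 m/s and angle between bundle's own z axis and vertical below 0.1 rad); the robot touches nothing.
It fails at once if the rods are squeezed with more than 90 N and crack (contact force between jaw_pad and bundle above 90 N).
It fails at once if the robot pushes on the jaw or the rods itself (over 5 N) (contact force between any of the arm, the fingers and jaw_pad above 5 N or contact force between any of the arm, the fingers and bundle above 5 N).
It fails at once if a bystander is pushed more than 30 mm from its place (distance of any of jar, collar, wrench, tag_block, driver from where it was at the start of the episode above 0.03 m).
It also fails if it takes over 72 s, if anything falls off the work surface, if the arm or the gripper's body presses on something with over 40 N, if the wrist force passes 120 N, or if a joint passes its speed limit or range.

## Working session

There is one attempt and no reset: what is moved stays moved. The work goes in short steps, Python scripts to look and compute and a tool call to move; the robot and the scene stay as the last step left them, time stands still between calls to the robot, and variables do not carry over. Pictures are saved under pics/ and viewed, about 8 in all and at most 12, crops included, and the job is handed in when it is done.

Besides the shell and the picture viewer there is one more tool, called after "Request:" by a JSON object that holds its "api" and its "payload", one argument or row to a line. servo_tool: Moves the arm, as the interface text tells. Its arguments: {"type":"object","properties":{"increments":{"type":"array","items":{"type":"array"}},"force":{"type":"number"}},"required":["increments"]}

```bash
mkdir -p pics; ls
python3 - <<'E'
from station import env
import cv2
s=env.sense();print(s)
for n in("scene","top"):
    im=env.snapshot(n);cv2.imwrite(f"pics/{n}0.png",im[:,:,::-1]);print(n,env.calibration(n))
print(env.calibration("wrist"))
a=cv2.imread("pics/scene0.png");
E
```

```text
pics
{'t': 0.0, 'joint_positions': array([69.52839888, 23.94775816, -0.5911523 , 92.48375801,  0.26813677,
       63.6390944 , -3.03632796]), 'qvel': array([ 0.01601368, -0.0073984 , -0.09738958,  0.05300655, -0.013615  ,
        0.0105604 ,  0.07257707]), 'joint_torque': array([-5.95994952e-04, -8.64443421e+01,  6.78407047e-01, -4.34902382e+01,
        1.90735830e-02,  7.48565595e-03,  1.10564349e-05]), 'eef_pos': array([ 0.19400757, -0.59377082,  0.23067622]), 'eef_rot': array([-1.79930876e+02,  3.82990803e-03,  1.80948921e+01]), 'contact_force': array([0.80149946, 0.00657593, 0.41808197]), 'ft_torque': array([ 2.36026552e-02,  5.30880901e-05, -4.84111319e-02]), 'width': 0.08565407502964653}
scene {'camera_matrix': array([[450.25907926,   0.        , 280.13961752],
       [  0.        , 450.25907926, 211.98230483],
       [  0.        ,   0.        ,   1.        ]]), 'xyz': array([ 1.28342264, -0.09163967,  0.66335148]), 'attitude': array([52.54707708,  0.89264346, 83.93897765])}
top {'camera_matrix': array([[540.25727344,   0.        , 283.46687869],
       [  0.        , 540.25727344, 202.97811208],
       [  0.        ,   0.        ,   1.        ]]), 'xyz': array([ 0.42838921, -0.00166397,  1.12018944]), 'attitude': array([  9.15341162,  -1.52981485, -89.78217611])}
{'camera_matrix': array([[307.51503562,   0.        , 276.4700261 ],
       [  0.        , 307.51503562, 214.51654955],
       [  0.        ,   0.        ,   1.        ]]), 'hand_eye': array([[-2.39690990e-04,  9.62063625e-01,  2.72825080e-01,
         6.98832168e-02],
       [ 9.99999961e-01,  1.92225354e-04,  2.00707205e-04,
         1.74030172e-03],
       [ 1.40649204e-04,  2.72825118e-01, -9.62063634e-01,
        -1.42006429e-01],
       [ 0.00000000e+00,  0.00000000e+00,  0.00000000e+00,
         1.00000000e+00]])}
```

View pics/top0.png

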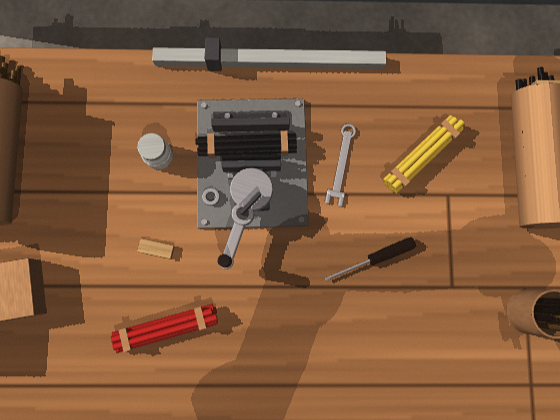

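View pics/scene0.png

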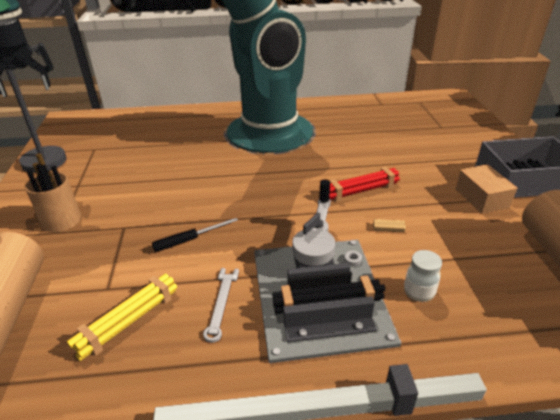

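The top view shows the plate with corners near (197,100)–(310,228), the head at (251,189), the knob at (225,261) and the tab towards (258,190). The scene view matches it, with the knob at (325,188) and the tab at (312,228).

```bash
cat > h.py <<'E'
import numpy as np,cv2
from scipy.spatial.transform import Rotation as R
from station import env
def cam(n):
    c=env.calibration(n)
    if n=="wrist":
        s=env.sense();H=c["hand_eye"];T=R.from_euler("xyz",s["eef_rot"],degrees=True).as_matrix()
        return c["camera_matrix"],T@H[:3,3]+s["eef_pos"],T@H[:3,:3]
    return c["camera_matrix"],np.array(c["xyz"]),R.from_euler("xyz",c["attitude"],degrees=True).as_matrix()
def ray(C,px,z):
    K,o,M=C;d=np.linalg.inv(K)@[px[0],px[1],1];d=M@(d*[1,-1,-1])
    return o+d*(z-o[2])/d[2]
def proj(C,p):
    K,o,M=C;q=M.T@(np.array(p)-o)*[1,-1,-1];q=K@q;return q[:2]/q[2]
E
python3 - <<'E'
from h import *
C=cam("top");S=cam("scene")
a=cv2.imread("pics/top0.png")
b=cv2.imread("pics/scene0.png")
x=cv2.resize(a[95:275,190:315],None,fx=4.4,fy=3.3*4/3,interpolation=cv2.INTER_CUBIC)[:,:]
x=cv2.resize(a[155:275,190:315],None,fx=4.8,fy=4.8,interpolation=cv2.INTER_CUBIC)
cv2.imwrite("pics/c1.png",x)
for n,p,z in [("head",(251,189),.08),("knob",(225,261),.122)]:
    print(n,ray(C,p,z))
print([ray(C,p,.012) for p in [(204,105),(301,104),(205,222),(301,222)]])
print("knob scene",ray(S,(325,184),.122),"head",ray(S,(314,244),.08))
E
```

```text
head [0.62333637 0.03482086 0.08      ]
knob [0.48067349 0.07920153 0.122     ]
[array([0.81736013, 0.13972324, 0.012     ]), array([ 0.82233463, -0.06735992,  0.012     ]), array([0.56615323, 0.13085861, 0.012     ]), array([ 0.56756693, -0.06701163,  0.012     ])]
knob scene [0.49360955 0.08056457 0.122     ] head [0.63529224 0.03432211 0.08      ]
```

View pics/c1.png

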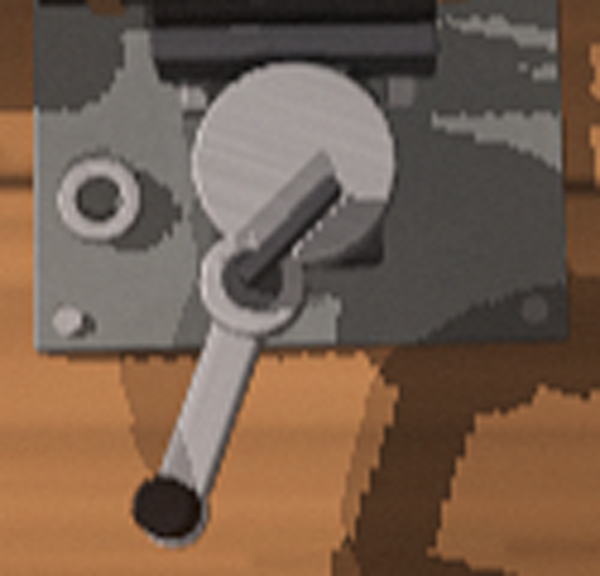

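The enlarged top view shows the head centre at crop (294,165), the pivot at (246,280), the knob at (167,507) and the tab tip at about (328,165), on the right, which is loosening. From these the handle sits at about -0.32 rad. I'll raise the arm and travel over for a closer wrist view.

Request:
{"api": "servo_tool", "payload": {
  "increments": [
    [0,[0,0,-12],0],
    [0,[0,0,-12],0],
    [0,[0,0,-12],0],
    [0,[52,-43,-12],0],
    [0,[52,-43,-12],0],
    [0,[52,-43,-12],0],
    [0,[52,-43,-12],0],
    [0,[52,-43,-12],0]
  ],
  "force": 40
}}

```text
t: 0.77
eef_pos: [0.306, -0.4161, 0.3511]
eef_rot: [-180.0, 0.0, 18.1]
contact_force: [0.2, -0.1, 0.0]
width: -0.0002
```

Request:
{"api": "servo_tool", "payload": {
  "increments": [
    [0,[32,-31,5],0],
    [0,[32,-31,5],0],
    [0,[32,-31,5],0],
    [0,[32,-31,5],0],
    [0,[32,-31,5],0],
    [0,[32,-31,5],0],
    [0,[32,-31,5],0],
    [0,[32,-31,5],0]
  ]
}}

```text
t: 1.43
eef_pos: [0.4604, -0.1231, 0.3139]
eef_rot: [180.0, -0.0, 18.1]
contact_force: [0.8, -1.0, -0.1]
width: -0.0002
```

Request:
{"api": "servo_tool", "payload": {
  "increments": [
    [0,[6,-5,2],0],
    [0,[6,-5,2],0],
    [0,[6,-5,2],0],
    [0,[6,-5,2],0]
  ]
}}

```text
t: 1.77
eef_pos: [0.5017, -0.057, 0.2932]
eef_rot: [-179.9, 0.1, 18.3]
contact_force: [-0.5, -0.5, 0.2]
width: 0.0002
```

Run:
```python
from h import *
s=env.sense();W=cam("wrist");im=env.snapshot("wrist");cv2.imwrite("pics/w1.png",im[:,:,::-1])
print(s["eef_pos"],s["eef_rot"])
import pickle;pickle.dump(W,open("w1.pkl","wb"))
for n,p in dict(head=(.623,.035,.08),knob=(.481,.079,.122),tip=(.610,.0165,.11)).items(): print(n,proj(W,p))
```

```text
[ 0.5017467  -0.05699097  0.29323736] [-1.79909504e+02  7.01101463e-02  1.83014019e+01]
head [228.019838   53.3379426]
knob [142.38462672 174.79967856]
tip [238.01471861  66.93407397]
```

View pics/w1.png

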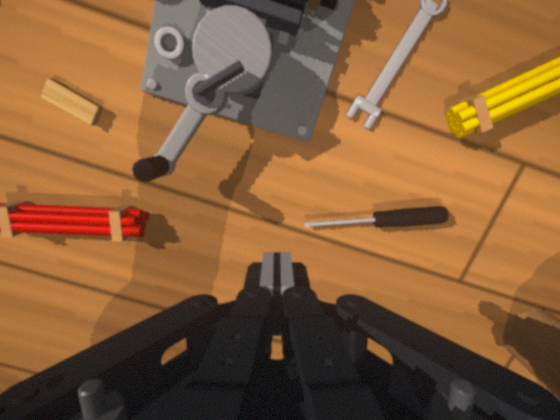

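The wrist view shows the head top at (232,50), the knob top at about (147,169) and the tab tip at about (242,67), all within a few px of prediction. I'll combine the views.

Run:
```python
from h import *
import pickle;W=pickle.load(open("w1.pkl","rb"));C=cam("top");S=cam("scene")
a=cv2.imread("pics/w1.png");g=a.max(2)
def blob(f,box,th):
    x0,y0,x1,y1=box;m=(cv2.imread(f).max(2)[y0:y1,x0:x1]<th).astype(np.uint8)
    n,l,s,c=cv2.connectedComponentsWithStats(m);i=1+s[1:,4].argmax();return s[i]+[x0,y0,0,0,0],c[i]+[x0,y0]
print(blob("pics/w1.png",(120,140,180,190),60),blob("pics/top0.png",(212,245,240,275),60),blob("pics/scene0.png",(312,172,336,206),50))
print("knob w",ray(W,(147,169),.122),"head w",ray(W,(232,50),.08),"tip w",ray(W,(242,67),.11))
print("head t",ray(C,(251.3,189.4),.08),"tip t",ray(C,(258.3,189.4),.11),"piv t",ray(C,(241.3,213.3),.09))
for n,P in(("top",C),("scene",S)): print(n,proj(P,(.623,.035,.08)),proj(P,(.481,.079,.122)))
```

```text
(array([134, 157,  35,  24, 602]), array([151.09634551, 168.2358804 ])) (array([218, 255,  14,  12, 133]), array([224.61654135, 260.53383459])) (array([320, 181,   9,  21, 169]), array([324.10650888, 191.        ]))
knob w [0.48831208 0.07572568 0.122     ] head w [0.62733181 0.03191819 0.08      ] tip w [0.61115293 0.01282178 0.11      ]
head t [0.62254594 0.0342243  0.08      ] tip t [0.6170631  0.01990688 0.11      ] piv t [0.57379346 0.05245659 0.09      ]
top [250.9059949  189.16829388] [225.11382613 260.8218787 ]
scene [313.30987773 239.85194978] [323.21562084 180.8278662 ]
```

Request:
{"api": "servo_tool", "payload": {
  "increments": [
    [0,[9.6,-3.2,0],0],
    [0,[9.6,-3.2,0],0],
    [0,[9.6,-3.2,0],0],
    [0,[9.6,-3.2,14],0],
    [0,[9.6,-3.2,14],0],
    [0,[9.6,-3.2,14],0],
    [0,[9.6,-3.2,14],0],
    [0,[9.6,-3.2,14],0]
  ]
}}

```text
t: 2.48
eef_pos: [0.5806, -0.0005, 0.1504]
eef_rot: [-179.9, 0.3, 18.0]
contact_force: [-0.6, 0.2, -0.6]
width: -0.0
```

Run:
```python
from h import *
s=env.sense();W=cam("wrist");im=env.snapshot("wrist");t=env.snapshot("top")
print(s["eef_pos"],s["eef_rot"],s["contact_force"])
a=im[60:420,100:460,::-1];b=cv2.resize(t[150:270,190:310,::-1],(360,360),interpolation=cv2.INTER_CUBIC)
cv2.imwrite("pics/w2.png",np.hstack([a,b]))
```

```text
[ 5.80608477e-01 -4.60743725e-04  1.50443074e-01] [-179.91028724    0.34259228   17.99146243] [-0.62011935  0.24787096 -0.55713882]
```

View pics/w2.png

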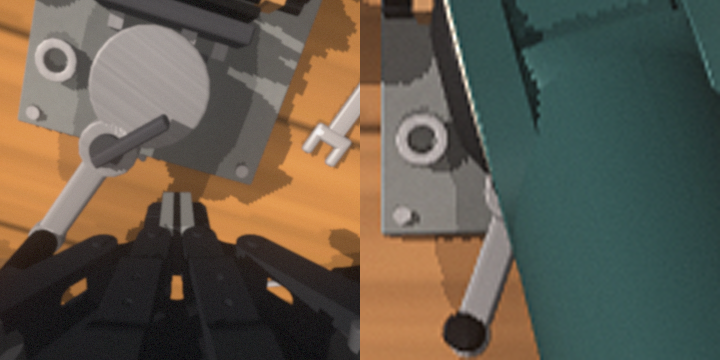

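The tab tip is at crop (168,120) in the wrist half of the picture, with the fingertips at (177,195) on its right-hand side, clear of everything. I'll go down and push along the arc.

Request:
{"api": "servo_tool", "payload": {
  "increments": [
    [0,[0,0,3],0],
    [0,[0,0,5.7],0],
    [0,[0,0,5.7],0],
    [0,[0,0,5.7],0]
  ]
}}

```text
t: 2.92
eef_pos: [0.5833, 0.001, 0.0985]
eef_rot: [180.0, -0.0, 18.1]
contact_force: [0.6, 0.0, 1.2]
width: 0.0001
```

Request:
{"api": "servo_tool", "payload": {
  "increments": [
    [0,[0.7,-0.4,0],0],
    [0,[1.3,-0.8,0],0],
    [0,[1.9,-1.1,0],0],
    [0,[2.5,-1.4,0],0],
    [0,[2.9,-1.7,0],0],
    [0,[3.3,-1.9,0],0],
    [0,[3.5,-2.1,0],0]
  ]
}}

```text
t: 3.5
eef_pos: [0.6099, 0.0327, 0.0971]
eef_rot: [-180.0, 0.0, 18.1]
contact_force: [-2.1, -2.6, 0.7]
width: 0.0
```

Request:
{"api": "servo_tool", "payload": {
  "increments": [
    [0,[0.2,-0.3,0],0],
    [0,[0.3,-0.5,0],0],
    [0,[0.4,-0.7,0],0],
    [0,[0.5,-0.9,0],0],
    [0,[0.5,-0.9,0],0]
  ]
}}

```text
t: 3.92
eef_pos: [0.6125, 0.0398, 0.0972]
eef_rot: [179.8, -0.0, 18.0]
contact_force: [5.1, -14.4, -1.6]
width: 0.0001
```

Request:
{"api": "servo_tool", "payload": {
  "increments": [
    [0,[0,1,0],0],
    [0,[-1,4,0],0],
    [0,[-2,5,0],0],
    [0,[-4,6,-3],0],
    [0,[-8,7,-7],0],
    [0,[-10,8,-10],0],
    [0,[-10,8,-10],0],
    [0,[-10,8,-10],0]
  ]
}}

```text
t: 4.58
eef_pos: [0.5414, -0.0667, 0.1999]
eef_rot: [179.8, -0.2, 17.9]
contact_force: [0.9, 0.0, 0.2]
width: -0.0
```

Run:
```python
from h import *
import pickle
s=env.sense();W=cam("wrist");im=env.snapshot("wrist")
pickle.dump(W,open("w3.pkl","wb"))
print(s["eef_pos"],s["eef_rot"],s["contact_force"])
cv2.imwrite("pics/w3.png",cv2.resize(im[0:280,60:420,::-1],None,fx=2,fy=2))
```

```text
[ 0.54144402 -0.06665015  0.19988318] [179.83587191  -0.19225475  17.94330565] [0.88189215 0.00881189 0.18974574]
```

View pics/w3.png

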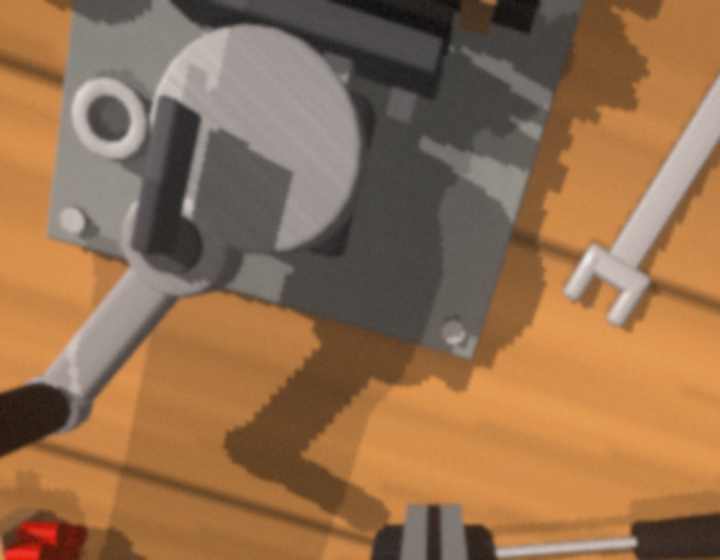

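The tab now leans left, with its top edge from about (158,248) to (180,102) in the 2x crop. I'll measure its angle and the handle's.

Run:
```python
from h import *
import pickle
W=pickle.load(open("w3.pkl","rb"))
f=lambda x,y,z:ray(W,(60+x/2,y/2),z)
a,b=f(158,248,.11),f(180,102,.11);t=b-a;print(a,b,np.degrees(np.arctan2(t[1],t[0])))
h=f(258,138,.08);k1,k2=f(68,385,.072),f(150,290,.072);d=k2-k1
print("head",h,"bar",k1,k2,np.degrees(np.arctan2(d[1],d[0])),"neck",f(78,408,.072))
```

```text
[0.58040309 0.04842282 0.11      ] [0.62989487 0.05052551 0.11      ] 2.432784894254049
head [0.62959955 0.0315496  0.08      ] bar [0.50555265 0.09080475 0.072     ] [0.55778572 0.06388763 0.072     ] -27.263279503356287 neck [0.49637013 0.08487374 0.072     ]
```

Run:
```python
from h import *
t=env.snapshot("top")[:,:,::-1];cv2.imwrite("pics/t4.png",t);C=cam("top")
m=(t.max(2)[235:290,200:260]<60).astype(np.uint8)
n,l,s,c=cv2.connectedComponentsWithStats(m)
for i in range(1,n):
    if s[i,4]>20: print(s[i],c[i]+[200,235],ray(C,c[i]+[200,235],.12))
```

```text
[  8  15  14  13 139] [214.56834532 256.4676259 ] [0.48898183 0.09868518 0.12      ]
```

The knob is now at (.489,.0985). The handle clicked back to about -0.47 rad during the flip, the jaw has not been driven, and the tab reads +26 to +28°. I'll move over the knob with the fingers along the tangent.

Request:
{"api": "servo_tool", "payload": {
  "increments": [
    [0.45,[0.1,-3,0],6],
    [0.45,[0.1,-7,0],13],
    [0.45,[0.1,-11,0],20],
    [0.45,[0.1,-15,0],27],
    [0.45,[0.1,-17.3,0],34],
    [0.45,[0.1,-17.3,0],41],
    [0.45,[0.1,-17.3,0],44],
    [0.45,[0.1,-17.3,0],44]
  ]
}}

```text
t: 5.35
eef_pos: [0.4882, 0.1015, 0.1959]
eef_rot: [180.0, 0.1, -26.0]
contact_force: [-0.3, 0.0, 1.0]
width: 0.0388
```

Request:
{"api": "servo_tool", "payload": {
  "increments": [
    [0.45,[0,0,0],0]
  ]
}}

```text
t: 5.43
eef_pos: [0.4884, 0.1007, 0.1961]
eef_rot: [180.0, 0.1, -25.7]
contact_force: [-0.1, -0.7, 0.4]
width: 0.0385
```

Run:
```python
from h import *
s=env.sense();W=cam("wrist");im=env.snapshot("wrist")
print(s["eef_pos"],s["eef_rot"],s["contact_force"],s["width"],s["joint_positions"])
print(proj(W,(.489,.0985,.122)))
cv2.imwrite("pics/w5.png",im[:,:,::-1])
```

```text
[0.48840771 0.10067534 0.19608515] [ 1.79975091e+02  9.24743362e-02 -2.56759733e+01] [-0.06514109 -0.69818877  0.41549232] 0.038488589206358295 [   8.09319301   15.13283472  -26.83769903  111.44956274    8.18186393
   55.34333664 -138.29856274]
[277.78548117 224.93295773]
```

View pics/w5.png

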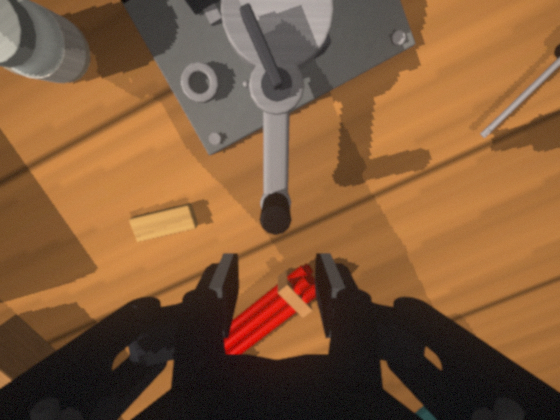

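The knob is at (276,213), centred between the fingers at columns 228 and 328. The tab is over on the left. I'll descend around the knob.

Request:
{"api": "servo_tool", "payload": {
  "increments": [
    [0.45,[0.4,0,3],0],
    [0.45,[0.4,0,6],0],
    [0.45,[0.4,0,9],0],
    [0.45,[0.4,0,11],0],
    [0.45,[0.4,0,11],0],
    [0.45,[0.4,0,11],0]
  ]
}}

```text
t: 5.98
eef_pos: [0.4918, 0.0982, 0.0866]
eef_rot: [180.0, 0.1, -25.8]
contact_force: [0.2, -0.3, 0.8]
width: 0.0384
```

Request:
{"api": "servo_tool", "payload": {
  "increments": [
    [0.36,[0,-0.5,0],2],
    [0.36,[0,-1,0],4],
    [0.36,[0.1,-1.5,0],6],
    [0.36,[0.1,-2,0],7],
    [0.36,[0.1,-2.3,0],7],
    [0.36,[0.1,-2.3,0],7]
  ]
}}

```text
t: 6.48
eef_pos: [0.5033, 0.1174, 0.0881]
eef_rot: [179.9, -0.1, -32.9]
contact_force: [-4.7, -8.0, 6.4]
width: 0.0304
```

Resting on the back stop (handle about -0.6). Now the first driving stroke.

Request:
{"api": "servo_tool", "payload": {
  "increments": [
    [0.36,[0.1,1.7,0],-4],
    [0.36,[0.2,2.8,0],-8],
    [0.36,[0.4,3.8,0],-12],
    [0.36,[0.7,4.8,0],-16],
    [0.36,[1.0,5.8,0],-20],
    [0.36,[1.5,6.8,0],-24],
    [0.36,[2.0,7.7,0],-28],
    [0.36,[2.5,8.6,0],-32]
  ]
}}

```text
t: 7.15
eef_pos: [0.478, 0.0331, 0.0882]
eef_rot: [-180.0, -0.1, -0.6]
contact_force: [2.5, 4.9, -0.8]
width: 0.0308
```

```bash
cat > k.py <<'E'
from h import *
s=env.sense();p=s["eef_pos"]-[.624,.033,0];f=s["contact_force"];a=np.arctan2(p[1],p[0])
t=np.array([-np.sin(a),np.cos(a)]);r=np.array([np.cos(a),np.sin(a)])
print("phi",np.degrees(a)%360-180,"r",np.hypot(*p[:2]),"Ftan",-f[:2]@t,"Frad",f[:2]@r,s["eef_rot"][2])
E
python3 k.py
```

```text
phi -0.019745007366822165 r 0.146031482236312 Ftan 4.897239286958049 Frad -2.4914631874951367 -0.5789649184447702
```

Request:
{"api": "servo_tool", "payload": {
  "increments": [
    [0.36,[0.1,1.0,0],-4],
    [0.36,[0.2,2.1,0],-8],
    [0.36,[0.4,3.1,0],-12],
    [0.36,[0.6,4.1,0],-16],
    [0.36,[1.0,5.1,0],-20],
    [0.36,[1.4,6.1,0],-24],
    [0.36,[1.9,7.0,0],-28],
    [0.36,[2.4,7.8,0],-31]
  ]
}}

```text
t: 7.82
eef_pos: [0.5006, -0.0459, 0.0881]
eef_rot: [180.0, -0.0, 30.4]
contact_force: [-2.6, 4.2, 3.4]
width: 0.0307
```

```bash
python3 k.py
python3 - <<'E'
from h import *
im=env.snapshot("scene");cv2.imwrite("pics/s6.png",cv2.resize(im[170:370,220:440,::-1],None,fx=2.8,fy=2.8))
E
```

```text
phi 32.584462790033996 r 0.14642082471332693 Ftan 4.949715025988456 Frad -0.04101830458438287 30.402421986320512
```

View pics/s6.png

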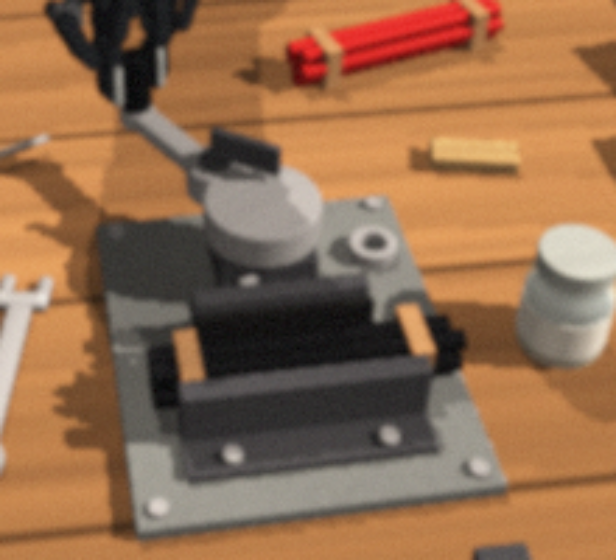

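The jaw has advanced and the bundle is near the fence. The tab is still on the left (tightening) and the knob is at about +32°. I'll click back.

Request:
{"api": "servo_tool", "payload": {
  "increments": [
    [0.36,[0.15,-2.5,0],7],
    [0.36,[0.5,-4.3,0],14],
    [0.36,[1.1,-6.0,0],21],
    [0.36,[1.9,-7.7,0],28],
    [0.36,[2.9,-9.2,0],35],
    [0.36,[4.1,-10.6,0],42],
    [0.36,[5.4,-11.9,0],49],
    [0.36,[6.9,-12.9,0],56]
  ]
}}

```text
t: 8.53
eef_pos: [0.4951, 0.1018, 0.088]
eef_rot: [-180.0, -0.0, -26.2]
contact_force: [-0.6, -0.7, 0.4]
width: 0.0306
```

```bash
python3 k.py
```

```text
phi -28.102196373002784 r 0.1461325996161843 Ftan -0.9214804237709273 Frad 0.21031019130425374 -26.23555880404477
```

Request:
{"api": "servo_tool", "payload": {
  "increments": [
    [0.36,[0.1,-1.0,0],4],
    [0.36,[0.1,-1.7,0],7],
    [0.36,[0.1,-1.7,0],7]
  ]
}}

```text
t: 8.78
eef_pos: [0.5039, 0.1162, 0.0879]
eef_rot: [180.0, -0.0, -33.1]
contact_force: [-1.3, -0.5, -0.5]
width: 0.0308
```

```bash
python3 k.py
```

```text
phi -34.72889556952387 r 0.14611115940230401 Ftan -1.19565994686504 Frad 0.7993506348262341 -33.06421043167807
```

Request:
{"api": "servo_tool", "payload": {
  "increments": [
    [0.36,[0.1,1.4,0],-3],
    [0.36,[0.2,2.2,0],-6],
    [0.36,[0.3,3.0,0],-9],
    [0.36,[0.4,3.8,0],-12],
    [0.36,[0.6,4.6,0],-15]
  ]
}}

```text
t: 9.2
eef_pos: [0.4842, 0.074, 0.0881]
eef_rot: [-179.9, -0.1, -17.7]
contact_force: [5.4, 3.7, -2.7]
width: 0.0309
```

```bash
python3 k.py
```

```text
phi -16.344623448359926 r 0.14569619049731983 Ftan 5.107002945521917 Frad -4.174147286942618 -17.72472937122503
```

Request:
{"api": "servo_tool", "payload": {
  "increments": [
    [0.36,[0,0.8,0],-3],
    [0.36,[0.1,1.6,0],-6],
    [0.36,[0.2,2.4,0],-9]
  ]
}}

```text
t: 9.45
eef_pos: [0.479, 0.0506, 0.0882]
eef_rot: [-179.9, -0.2, -8.7]
contact_force: [4.1, 3.7, -1.0]
width: 0.031
```

```bash
python3 k.py
```

```text
phi -6.915866209246843 r 0.1460170546404872 Ftan 4.174123347114085 Frad -3.601012499823341 -8.72213676570867
```

Request:
{"api": "servo_tool", "payload": {
  "increments": [
    [0.36,[0,0.8,0],-3],
    [0.36,[0.1,1.6,0],-6],
    [0.36,[0.2,2.3,0],-9]
  ]
}}

```text
t: 9.7
eef_pos: [0.4776, 0.0274, 0.0882]
eef_rot: [-180.0, -0.2, 0.3]
contact_force: [3.1, 4.0, -0.0]
width: 0.0309
```

```bash
python3 k.py
```

```text
phi 2.1798538949298063 r 0.14654794254240888 Ftan 3.873959980236601 Frad -3.2075167349244866 0.2694506083890912
```

Request:
{"api": "servo_tool", "payload": {
  "increments": [
    [0.36,[0,0.8,0],-3],
    [0.36,[0.1,1.6,0],-6],
    [0.36,[0.2,2.3,0],-9]
  ]
}}

```text
t: 9.95
eef_pos: [0.4796, 0.0044, 0.0882]
eef_rot: [-180.0, -0.2, 9.3]
contact_force: [2.0, 5.0, 0.3]
width: 0.0309
```

```bash
python3 k.py
```

```text
phi 11.189539624684699 r 0.14719422281176003 Ftan 4.4822440186611 Frad -2.892759351512399 9.272216000823477
```

Request:
{"api": "servo_tool", "payload": {
  "increments": [
    [0.36,[0,0.8,0],-3],
    [0.36,[0.1,1.6,0],-6],
    [0.36,[0.2,2.3,0],-9]
  ]
}}

```text
t: 10.2
eef_pos: [0.4852, -0.0177, 0.0882]
eef_rot: [-180.0, -0.2, 18.3]
contact_force: [2.9, 6.8, -0.2]
width: 0.0308
```

```bash
python3 k.py
```

```text
phi 20.066231204155685 r 0.14778629434755516 Ftan 5.409063079309386 Frad -5.096291188951104 18.28208953108364
```

Request:
{"api": "servo_tool", "payload": {
  "increments": [
    [0.36,[0,0.8,0],-3],
    [0.36,[0.1,1.6,0],-6]
  ]
}}

```text
t: 10.37
eef_pos: [0.4909, -0.0323, 0.0882]
eef_rot: [-180.0, -0.1, 24.3]
contact_force: [1.0, 9.4, 2.3]
width: 0.0313
```

```bash
python3 k.py
```

```text
phi 26.116313098121992 r 0.14824029131902122 Ftan 7.9723978152192885 Frad -5.057510414653817 24.306283425182173
```

The effort is rising, so I'll hold still and read.

Request:
{"api": "servo_tool", "payload": {
  "increments": [
    [0.36,[0,0,0],0],
    [0.36,[0,0,0],0],
    [0.36,[0,0,0],0]
  ]
}}

```text
t: 10.62
eef_pos: [0.4908, -0.0325, 0.0881]
eef_rot: [180.0, -0.1, 24.1]
contact_force: [-0.2, 5.4, 1.8]
width: 0.0309
```

```bash
python3 k.py; python3 -c "
from h import *
for i in range(6): env.snapshot('wrist'); f=env.sense()['contact_force']; print(f, f[:2]@[-.43,.9])
im=env.snapshot('scene');cv2.imwrite('pics/s7.png',cv2.resize(im[230:370,240:400,::-1],None,fx=3.8,fy=3.8,interpolation=cv2.INTER_CUBIC))"
```

```text
phi 26.16679938401367 r 0.1484485562238445 Ftan 4.932753545641467 Frad -2.1866185557082947 24.122682570857233
[1.03666733 4.79940543 1.67189726] 3.8736979329115484
[0.39356893 5.1303498  0.8746743 ] 4.448080181668326
[1.03315899 5.22990281 0.90476681] 4.26265416699481
[0.40626657 5.45224715 1.15820281] 4.732327812098489
[1.01535098 5.090602   1.31743921] 4.144940876817135
[0.45364649 6.05559231 1.18060213] 5.254965084323659
```

View pics/s7.png

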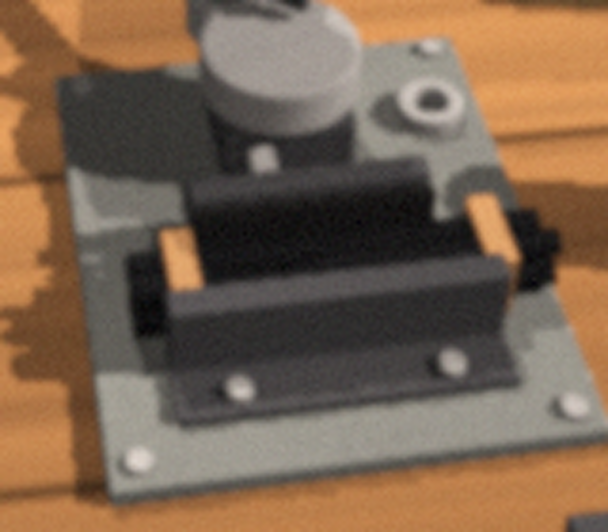

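Held effort averages about 4.5 N, or about 35 N of squeeze, and the moving effort was about 8 N. The picture shows the bundle lying flat, tight between the jaw and the fence. I'll stop here and let go.

Request:
{"api": "servo_tool", "payload": {
  "increments": [
    [0.42,[0,-0.4,0],0],
    [0.5,[0,-0.4,0],0],
    [0.5,[0,-0.4,0],0],
    [0.5,[0,-0.4,0],0],
    [0.5,[0,-0.4,-3],0],
    [0.5,[0,-0.4,-6],0],
    [0.5,[0,-0.4,-10],0],
    [0.5,[0,-0.4,-14],0]
  ]
}}

```text
t: 11.63
eef_pos: [0.4878, -0.0294, 0.2285]
eef_rot: [-179.9, 0.1, 24.1]
contact_force: [1.5, -0.5, 0.3]
width: 0.0428
```

Request:
{"api": "servo_tool", "payload": {
  "increments": [
    [0.5,[-3,2,-3],0],
    [0.5,[-5,4,-6],0],
    [0.5,[-8,6,-6],0],
    [0.5,[-8,8,-6],0],
    [0.5,[-8,11,-6],0],
    [0.5,[-8,13,-6],0],
    [0.5,[-8,13,-6],0],
    [0.5,[-8,13,-6],0]
  ]
}}

```text
t: 12.3
eef_pos: [0.4684, -0.1816, 0.2868]
eef_rot: [-179.9, 0.0, 24.0]
contact_force: [0.0, 1.1, -0.1]
width: 0.0426
```

Run:
```python
from h import *
s=env.sense();print(s["t"],s["eef_pos"],s["contact_force"])
t=env.snapshot("top")[:,:,::-1];im=env.snapshot("scene")[:,:,::-1]
cv2.imwrite("pics/e.png",np.hstack([cv2.resize(t[90:290,130:330],(390,390)),cv2.resize(im[170:370,230:430],(390,390))]))
```

```text
12.3 [ 0.46841142 -0.18159001  0.28680546] [ 0.04764038  1.05971113 -0.14560553]
```

View pics/e.png

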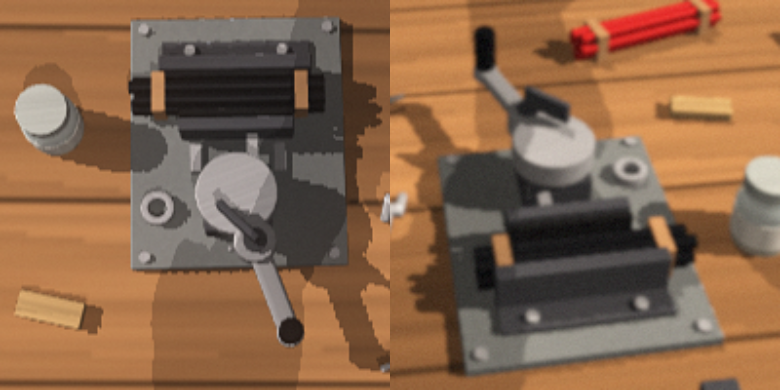

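The arm is clear. The tab at (235,218) is still left of the handle line, the bundle at (230,92) lies flat between the pad and the fence, and the bystanders are in place.

```bash
python3 -c "
from station import env
print(env.sense()['qvel'].round(2));print(env.finish_job())"
```

```text
[-0.42 -0.53 -0.32  0.24  0.09  0.03 -0.02]
the job is handed in; nothing more can be done
None
```

I flipped the direction tab to tightening, clamped the bundle in two driving strokes of the handle, let go of the knob and handed the job in at about 12 s. `env.finish_job()` gives no verdict.

- **Tab:** pushed with shut fingers until it met its stop, at about +26 to +28° (roughly 0.46 rad) relative to the handle. That push also clicked the handle back from about -0.32 to -0.47 rad, which did not drive the jaw.
- **Squeeze:** on the second stroke the push at the knob rose from about 4.5 N to 8.0 N while moving, so I stopped there. Held still it averaged about 4.5 N. The held reading means about 35 N on the rods and the moving one about 44 N; both are within 25 to 60 N, but the readings scatter by about ±0.7 N (roughly ±11 N of squeeze).
- **Last pictures:** the tab is still on the tightening side, the bundle lies flat between pad and fence, and the bystanders in view are where they were. The wrench is only partly in the picture and the driver is out of it; nothing went near either. The arm is clear of everything.
- **Not checked:** I did not measure the squeeze again after letting go. The cameras disagreed by a few millimetres on positions, which did not affect the work.

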